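Lay out the bread display

TASK

Set up the display board: stand the tin loaf midway between the honey jar and the butter crock, its length running along the line from one to the other; lay the baton behind the loaf (the side away from the robot), parallel to it and centred on it, with a gap of about 4 cm between the two; put the bun straight in front of the butter crock (towards the robot, square to the board's front edge), with a gap of about 3 cm; and stand the price-card stand upright on the middle of the loaf's top with its card running along the loaf. Leave the jar, the crock, the shaker and the brush where they are, and let go of everything.

Things in the scene. Friction and masses are not known exactly. Their poses are not given: they have to be found in the camera images.
- board: Fixed wooden display board on the marble counter, 330 mm deep (x, away from the robot, to the back of the display) by 380 mm wide (y, to the robot's left), 18 mm thick, flat top with dark grooves front to back, two steel clips on its front edge. Turned up to 0.15 rad. Origin: centre of its underside; its top is at local z = 0.018.
- jar: Amber honey jar with a brass lid, 64 mm diameter, 80 mm high, standing on the board at about half its depth, near the left or the right edge. Loose, 0.5 kg; leave it where it stands. Origin: centre of its underside; z up.
- crock: White stoneware butter crock, 72 mm diameter (lid rim 76 mm at 50 mm height), 69 mm high with its lid knob, on the board at half its depth, across from the jar (one left, one right), some 280 mm from it between centres. Loose, 0.6 kg; leave it where it stands. Its x and y axes are parallel to the board's. Origin: centre of its underside; z up.
- loaf: Small square tin loaf, flat-topped: 60 mm (its x) by 120 mm (its y, the length) by 58 mm high, about 0.25 kg, firm. Starts standing on the parchment on the robot's right. Origin: centre of its underside; z up.
- baton: Slashed baton roll with tapering ends: 150 mm long (its y), 48 mm across at its middle (its x), 48 mm high, about 0.15 kg, firm, lying on a narrow flat underside. Starts on the parchment on the robot's right. Origin: centre of its underside; z up.
- bun: Round domed bun, 64 mm diameter (widest 18 mm above its flat underside), 44 mm high, about 0.08 kg, firm. Starts on the parchment on the robot's right. Origin: centre of its underside; z up.
- card: Price-card stand: dark wooden block 30 mm (x) by 50 mm (y) by 22 mm high with an upright blank white card in its top, 3 mm thick (x), 60 mm wide (y), rising to 52 mm above the underside. 0.06 kg. Grip the block across x, the card between the fingers. Starts on the parchment on the robot's right. Origin: centre of its underside; z up.
- shaker: Bystander: steel flour shaker, 54 mm diameter, 63 mm high, standing at the far side of the counter; not to be moved. Origin: centre of its underside; z up.
- brush: Bystander: pastry brush, about 180 mm long, lying at the far side of the counter; not to be moved.
There are look-alikes about, which are no part of the job. Several things look just like the card: the one meant starts nearest to the robot's base.

How it is judged (in metres and radians):
At the end, for the whole second after the job is handed in: All on the board, upright, at rest: loaf 112-164 mm from jar and crock, centred in depth to 22 mm; baton centre 77-112 mm behind the loaf's, 18 mm sideways; bun 83-117 mm before the crock, 17 mm sideways; card on the loaf within 15 mm of its middle; loaf, baton, card aligned to 0.2 rad (horizontal distance between loaf and jar between 0.112 and 0.164 m and horizontal distance between loaf and crock between 0.112 and 0.164 m and x of loaf in the frame of board between -0.022 and 0.022 m and angle between the y axis of loaf and the y axis of board, either way round below 0.2 rad and horizontal distance between baton and loaf between 0.077 and 0.112 m and x of baton in the frame of board above 0.055 m and y of baton in the frame of loaf between -0.018 and 0.018 m and angle between the y axis of each of baton, card and the y axis of loaf, either way round below 0.2 rad and x of bun in the frame of crock between -0.117 and -0.083 m and y of bun in the frame of crock between -0.017 and 0.017 m and horizontal distance between card and loaf below 0.015 m and z of card in the frame of loaf between 0.052 and 0.064 m and z of loaf in the frame of board between 0.012 and 0.024 m and z of baton in the frame of board between 0.012 and 0.024 m and z of bun in the frame of board between 0.012 and 0.024 m and angle between each of loaf, baton, bun, card's own z axis and vertical below 0.12 rad and linear speed of each of loaf, baton, bun, card below 0.02 m/s and angular speed of each of loaf, baton, bun, card below 0.2 rad/s); the robot touches nothing.
It fails at once if the honey jar is shifted by more than 10 mm or tipped (distance of jar from where it was at the start of the episode above 0.01 m or angle between jar's own z axis and vertical above 0.35 rad).
It fails at once if the butter crock is shifted by more than 10 mm or tipped (distance of crock from where it was at the start of the episode above 0.01 m or angle between crock's own z axis and vertical above 0.35 rad).
It fails at once if the flour shaker is shifted by more than 20 mm or tipped (distance of shaker from where it was at the start of the episode above 0.02 m or angle between shaker's own z axis and vertical above 0.35 rad).
It fails at once if the pastry brush is shifted by more than 20 mm (distance of brush from where it was at the start of the episode above 0.02 m).
It also fails if it takes over 117 s, if anything falls off the work surface, if the arm or the gripper's body presses on something with over 40 N, if the wrist force passes 120 N, or if a joint passes its speed limit or range.

ROBOT

A 6-joint arm with a two-finger parallel gripper is mounted at the origin on the work surface. World frame = base frame: x ahead of the robot, y to its left, z up, the work surface at z = 0. Lengths are in mm, angles in rad, forces in N, time in s.
With the tool pointing down it reaches from about 350 to 850 mm from the base axis. Payload 8.1 kg.
Tool frame: the origin (TCP) lies between the finger pads; the fingertips stand 14 mm ahead of it and the grasp point (between the pads) lies 5 mm behind it; z points along the fingers, y is the line along which they close (so a half turn about z gives the same grasp; the last joint's range is limited). The gripper opens to 85 mm and grips with 20 to 120 N. Pads are 22 mm wide; open, the fingers measure 114 mm over their backs; the gripper's body (76 mm by 85 mm) begins 54 mm behind the grasp point. The pads swing forward as they close: fully open they stand 13 mm farther back than shut.
Start: joints at [1.06, 0.13, 1.488, -0, 1.523, -0.085], TCP at [247.81, 546.439, 245.292] pointing down, gripper open.
Joint ranges: [-2.96, 2.96], [-0.89, 2.26], [0.02, 2.5], [-1.34, 4.48], [0, 2.73], [-2.66, 2.66]. Speed limits (rad/s): [2.39, 2.39, 2.79, 3.14, 3.14, 3.14].

INTERFACE

Orientations are given as a 3x3 rotation matrix whose columns are the frame's x, y, z axes.
In Python, from workcell import env gives the robot as it stands.
- The arm moves only by the tool play_rows, never from a script. Its argument "series" is a list that holds one entry, the list of rows, each a list of 5 numbers: the opening, from -1 (shut) to 1 (fully open), then the shift along the world's x, y, z as a fraction of full scale, then the turn about the world's z as a fraction of full scale. A call has 1 to 12 rows; each row is the pose to reach, as a shift and turn from the pose commanded when the call began; what a row does not reach only later rows make up. Full scale, the value 1, is 150 mm for a shift and 90 degrees for a turn. A row lasts 1/8 s, in which the tool goes at most 62.5 mm and 10.7 degrees, less where a joint would pass 70% of its speed; a pose out of reach is approached as far as the arm can. A call with a number of a shift or a turn outside -1 to 1 is refused whole. A call with a gripper value outside its range is refused whole. The fingers move at their own pace and stop on an object; the grip force is fixed at half the most. Time passes only in rows, so rows that repeat a pose let the fingers close. It gives the time, the measured TCP pose, the force, the opening and the grip force at its end, in the units of the state.
- env.state(): the state, without advancing time (a new reading comes with each control period).
- env.camera(name): name is "scene" or "side" or "wrist"; returns a dict with "color" (480x640x3 uint8, red, green, blue), "intrinsics" (3x3 intrinsics, pixels), "extrinsics" (4x4, takes a point from camera to world coordinates). Camera axes: x right, y down, z forward; pixel columns grow to the right and rows downward; lengths in mm; the calibration is good to about 2 mm. A picture is of the moment at which its call begins. There is no depth.
- env.close_job(): hands the job in; it is judged then, once.
The state is a dict: "clock": time; "qpos": joint angles; "qd": joint speeds; "joint_efforts": joint torques, N m; "position": TCP position; "tool_rot": TCP orientation; "wrist_force": force on the tool from outside, world axes, zero at the start; "wrist_torque": the same for the moment, N m; "opening": finger opening in mm; "finger_force": force on a finger pad.
Only numpy, scipy, OpenCV 4.12 (cv2) and the standard library are available. Lean on these libraries where they do the work, as an engineer would, in place of code of your own. Each camera call takes 0.05 s, during which the arm holds its last target. There are 200 camera calls.

## Working session

There is one attempt and no reset: what is moved stays moved. The work goes in short steps, Python scripts to look and compute and a tool call to move; the robot and the scene stay as the last step left them, time stands still between calls to the robot, and variables do not carry over. Pictures are saved under pics/ and viewed, at most 14 in all, crops included, and the job is handed in when it is done.

Besides the shell and the picture viewer there is one more tool, called in YAML: its name, and indented under it one key for each argument. play_rows: Moves the arm, as the interface text tells. Shift numbers are shares of 150 mm and turn numbers shares of 90 degrees, none past 1 either way. Its arguments: {"type":"object","properties":{"series":{"type":"array"}},"required":["series"]}

```bash
mkdir -p pics; ls; cat > h.py <<'E'
import numpy as np, cv2
from workcell import env
def snap(name,fn):
    c=env.camera(name); cv2.imwrite(f'pics/{fn}.png',c['color'][:,:,::-1]); np.savez(f'pics/{fn}.npz',K=c['intrinsics'],T=c['extrinsics']); return c
def px(fn,u,v,z):
    d=np.load(f'pics/{fn}.npz'); K,T=d['K'],d['T']
    r=T[:3,:3]@np.linalg.solve(K,[u,v,1.]); o=T[:3,3]
    return (o+r*(z-o[2])/r[2]).round(1)
def proj(fn,p):
    d=np.load(f'pics/{fn}.npz'); K,T=d['K'],d['T']
    q=K@(T[:3,:3].T@(np.array(p,float)-T[:3,3])); return (q[:2]/q[2]).round(1)
E
python3 - <<'E'
from h import *
for n in ['scene','side']:
    snap(n,n+'0'); d=np.load(f'pics/{n}0.npz'); print(d['K'],d['T'].round(3))
s=env.state(); print(s)
E
```

```text
pics
[[472.04759822   0.         324.79522459]
 [  0.         472.04759822 236.95345019]
 [  0.           0.           1.        ]] [[ 1.600000e-02  8.160000e-01 -5.780000e-01  1.254144e+03]
 [ 1.000000e+00 -2.200000e-02 -3.000000e-03 -1.068600e+02]
 [-1.500000e-02 -5.770000e-01 -8.160000e-01  1.020454e+03]
 [ 0.000000e+00  0.000000e+00  0.000000e+00  1.000000e+00]]
[[513.28220303   0.         313.13316627]
 [  0.         513.28220303 236.88544864]
 [  0.           0.           1.        ]] [[ 9.61000e-01 -1.71000e-01  2.16000e-01  3.38397e+02]
 [-2.76000e-01 -5.64000e-01  7.78000e-01 -9.86633e+02]
 [-1.10000e-02 -8.08000e-01 -5.89000e-01  7.40082e+02]
 [ 0.00000e+00  0.00000e+00  0.00000e+00  1.00000e+00]]
{'clock': 0.1, 'qpos': array([ 1.05962258e+00,  1.31083280e-01,  1.48919624e+00,  5.69867752e-06,
        1.52299695e+00, -8.54131857e-02]), 'qd': array([-0.00043527,  0.000879  , -0.00284014, -0.00016415,  0.00057493,
       -0.00097062]), 'joint_efforts': array([ 1.93198939e-03, -5.70953035e+01, -5.01940942e+01, -7.76266074e-05,
        8.15819803e-03,  2.29977445e-05]), 'position': array([247.55742835, 546.02141525, 244.33651914]), 'tool_rot': array([[-9.10724696e-01,  4.13013125e-01, -8.28690952e-04],
       [ 4.13013929e-01,  9.10723529e-01, -1.46579328e-03],
       [ 1.49316486e-04, -1.67719505e-03, -9.99998582e-01]]), 'wrist_force': array([-0.15545041,  0.15309834, -0.02762636]), 'wrist_torque': array([-0.04878596, -0.07357427, -0.00749434]), 'finger_force': 0.0, 'opening': 85.34857768932726}
```

View pics/scene0.png

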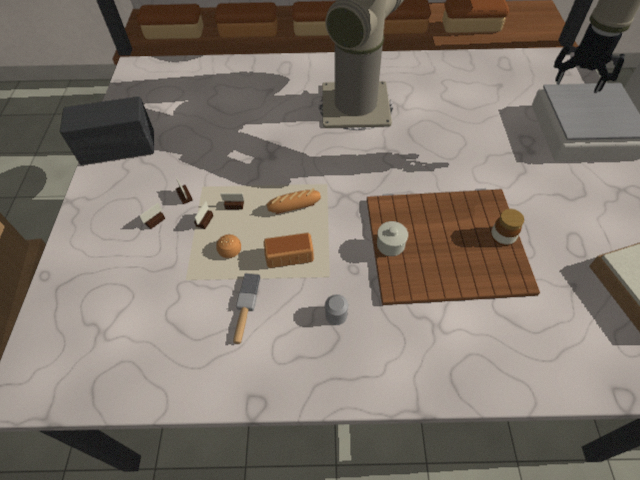

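View pics/side0.png

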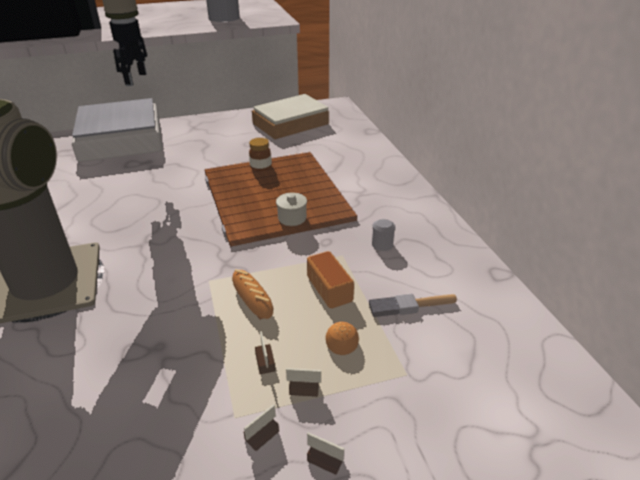

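```bash
python3 - <<'E'
from h import *
def crop(fn,x0,y0,x1,y1,k,o):
    im=cv2.imread(f'pics/{fn}.png')[y0:y1,x0:x1]; im=cv2.resize(im,None,fx=k,fy=k,interpolation=cv2.INTER_CUBIC)
    for u in range((x0//20+1)*20,x1,20): cv2.putText(im,str(u),((u-x0)*k-12,10),0,.35,(255,255,0),1); cv2.line(im,((u-x0)*k,12),((u-x0)*k,20),(255,255,0),1)
    for v in range((y0//20+1)*20,y1,20): cv2.putText(im,str(v),(0,(v-y0)*k+4),0,.35,(255,255,0),1); cv2.line(im,(24,(v-y0)*k),(32,(v-y0)*k),(255,255,0),1)
    cv2.imwrite(f'pics/{o}.png',im)
crop('scene0',140,170,340,290,4,'c1'); crop('scene0',360,180,545,310,4,'c2'); crop('side0',200,240,400,390,4,'c3')
for u,v in [(232,207),(203,222),(184,198),(153,223)]:
    p=px('scene0',u,v,8); print(p,np.hypot(*p[:2]))
E
```

```text
[ 429.8 -364.5    8. ] 563.5497227397065
[ 479.7 -438.     8. ] 649.5814729500835
[ 393.5 -502.8    8. ] 638.4748154782615
[ 479.3 -573.3    8. ] 747.2625910615358
```

View pics/c1.png

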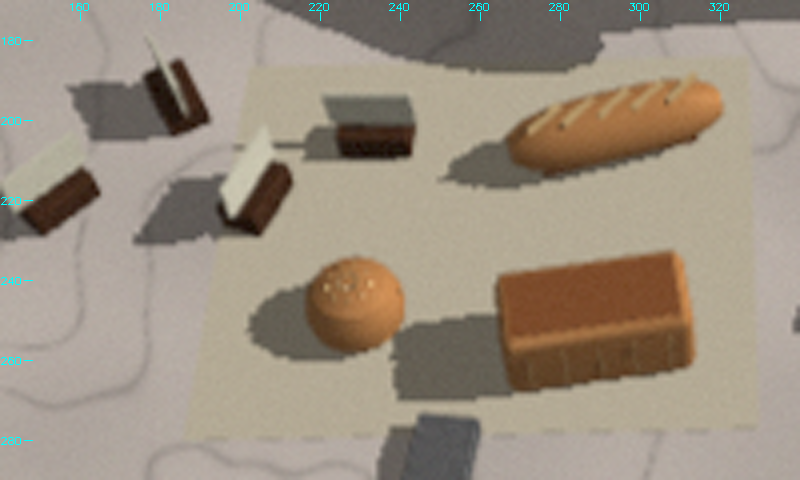

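View pics/c2.png

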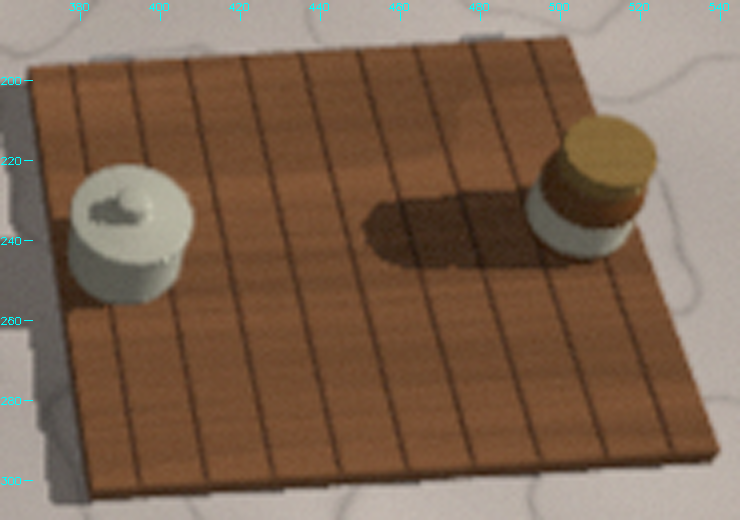

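View pics/c3.png

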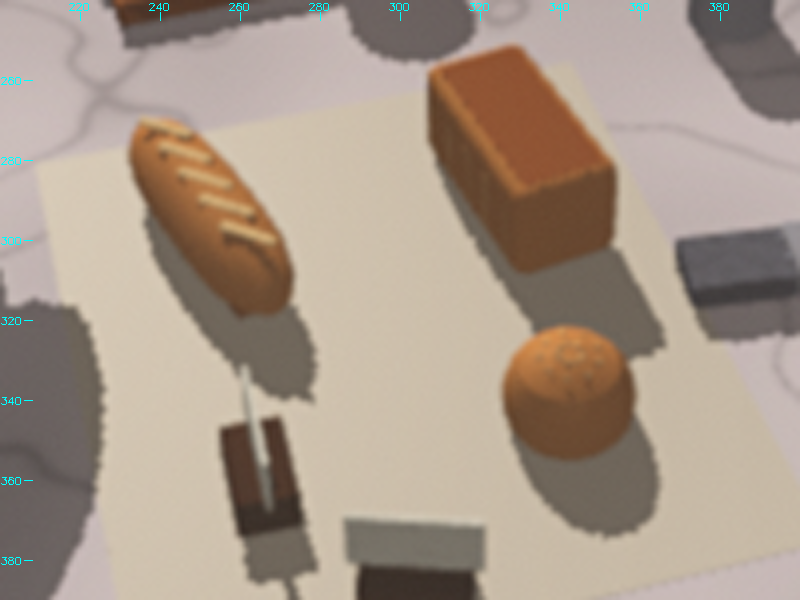

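```bash
python3 - <<'E'
from h import *
c1=lambda X,Y,z:px('scene0',140+X/4,170+Y/4,z)
c2=lambda X,Y,z:px('scene0',360+X/4,180+Y/4,z)
c3=lambda X,Y,z:px('side0',200+X/4,240+Y/4,z)
def yaw(a,b): d=(b-a); return round(np.degrees(np.arctan2(d[1],d[0])),1)
L=[c1(*p,58) for p in [(497,275),(676,252),(690,333),(510,348)]]
print('loaf',np.mean(L,0),yaw(L[0],L[1]),yaw(L[3],L[2]),[np.linalg.norm(L[i]-L[i-1]).round() for i in range(4)])
L=[c3(*p,58) for p in [(430,70),(520,46),(614,167),(520,193)]]
print('loaf side',np.mean(L,0),yaw(L[3],L[0]),yaw(L[2],L[1]))
B=[c2(*p,18) for p in [(28,68),(568,37),(720,450),(90,490)]]
print('board',B,np.mean(B,0),yaw(B[0],B[1]),yaw(B[3],B[2]),yaw(B[0],B[3])+90,yaw(B[1],B[2])+90)
print('crock lid',c2(131,212,68),c2(131,215,65),'knobtop',c2(133,187,87), 'jar lid',c2(610,150,98))
print('crock base near', c2(125,303,18))
print('jar base near', c2(585,257,18))
print('bun',c1(355,305,22),c3(569,395,22))
print('baton ends',c1(509,140,24),c1(722,103,24),c3(150,122,24),c3(268,312,24))
# card block: top face & front
print('card block bottom far edge(x+)',c1(338,158,0),c1(413,158,0),'top', c1(337,126,22),c1(413,126,22),'cardtop',c1(322,96,52),c1(410,96,52))
print('side card block top',[c3(*p,22) for p in [(220,430),(282,417),(300,492),(238,512)]],'bot',c3(241,537,0),c3(304,525,0),'cardtop',c3(244,366,52))
E
```

```text
loaf [ 596.3 -200.3   58. ] 97.4 94.2 [np.float64(56.0), np.float64(113.0), np.float64(62.0), np.float64(110.0)]
loaf side [ 590.825 -205.25    58.   ] 98.7 98.0
board [array([413. ,   8.8,  18. ]), array([395.7, 385.4,  18. ]), array([720.8, 400.2,  18. ]), array([738.4,  23.3,  18. ])] [566.975 204.425  18.   ] 92.6 92.7 92.6 92.6
crock lid [572.9  58.8  68. ] [573.   59.1  65. ] knobtop [567.6  58.6  87. ] jar lid [555.6 350.5  98. ]
crock base near [607.6  56.7  18. ]
jar base near [580.2 353.3  18. ]
bun [ 570.4 -356.7   22. ] [ 565.2 -363.9   22. ]
baton ends [ 438.5 -264.8   24. ] [ 409.8 -119.5   24. ] [ 409.5 -112.6   24. ] [ 441.4 -272.7   24. ]
card block bottom far edge(x+) [ 431.6 -386.6    0. ] [ 433.1 -334.4    0. ] top [ 421.2 -384.2   22. ] [ 422.6 -331.9   22. ] cardtop [ 419.6 -388.8   52. ] [ 421.4 -329.3   52. ]
side card block top [array([ 405. , -338.5,   22. ]), array([ 433.9, -338.9,   22. ]), array([ 432.3, -384.3,   22. ]), array([ 403.7, -387.4,   22. ])] bot [ 404.2 -383.3   -0. ] [ 432.8 -384.8    0. ] cardtop [ 419.8 -331.1   52. ]
```

Cards in the scene picture are at (233,202), (204,215), (184,192) and (152,218). The one meant is (233,202), 563 mm from the base against 638 mm or more for the others, and crop c1 confirms it. Now moving to above the loaf.

play_rows:
  series:
    - [[1,0.46,-1,-0.06,-0.13],[1,0.46,-1,-0.06,-0.13],[1,0.46,-1,-0.06,-0.13],[1,0.46,-1,-0.06,-0.13]]

```text
clock: 0.6
position: [317.7, 394.1, 235.7]
tool_rot: [[-0.806, 0.592, -0.0], [0.592, 0.806, -0.001], [-0.0, -0.001, -1.0]]
wrist_force: [-0.4, 0.4, -0.2]
opening: 85.7
finger_force: 0.0
```

play_rows:
  series:
    - [[1,0.46,-1,-0.06,-0.13],[1,0.46,-1,-0.06,-0.13],[1,0.46,-1,-0.06,-0.13],[1,0.46,-1,-0.06,-0.13]]

```text
clock: 1.1
position: [386.5, 245.0, 227.0]
tool_rot: [[-0.669, 0.743, -0.0], [0.743, 0.669, -0.0], [-0.0, -0.001, -1.0]]
wrist_force: [-1.2, 0.6, 0.6]
opening: 85.4
finger_force: 0.0
```

play_rows:
  series:
    - [[1,0.46,-1,-0.06,-0.13],[1,0.46,-1,-0.06,-0.13],[1,0.46,-1,-0.06,-0.13],[1,0.46,-1,-0.06,-0.13]]

```text
clock: 1.6
position: [455.5, 95.6, 218.0]
tool_rot: [[-0.505, 0.863, -0.001], [0.863, 0.505, 0.0], [0.0, -0.0, -1.0]]
wrist_force: [-0.6, -0.1, 0.0]
opening: 85.6
finger_force: 0.0
```

play_rows:
  series:
    - [[1,0.46,-1,-0.06,-0.13],[1,0.46,-1,-0.06,-0.13],[1,0.46,-1,-0.06,-0.13],[1,0.46,-1,-0.06,-0.13]]

```text
clock: 2.1
position: [524.7, -53.8, 208.8]
tool_rot: [[-0.321, 0.947, -0.001], [0.947, 0.321, 0.0], [0.001, -0.0, -1.0]]
wrist_force: [-0.4, 0.7, -0.4]
opening: 85.4
finger_force: 0.0
```

play_rows:
  series:
    - [[1,0.46,-1,-0.06,-0.13],[1,0.46,-1,-0.06,-0.13],[1,0.46,-1,-0.06,-0.13],[1,0.46,-1,-0.06,-0.13],[1,0.46,-1,-0.06,-0.13],[1,0.46,-1,-0.06,-0.13]]

```text
clock: 2.85
position: [593.0, -201.4, 200.6]
tool_rot: [[-0.126, 0.992, 0.0], [0.992, 0.126, 0.0], [0.0, 0.0, -1.0]]
wrist_force: [0.6, -0.2, -0.3]
opening: 85.4
finger_force: 0.0
```

```bash
python3 - <<'E'
from h import *
snap('wrist','w1'); s=env.state(); print(s['clock'],s['position'],np.degrees(np.arctan2(*s['tool_rot'][1::-1,1])))
print(np.load('pics/w1.npz')['T'].round(2))
E
```

```text
2.9 [ 592.96274623 -201.67741327  200.67303148] 7.218604622956612
[[ 9.9000e-01  1.2000e-01  3.0000e-02  5.8358e+02]
 [ 1.3000e-01 -9.5000e-01 -2.7000e-01 -1.3248e+02]
 [-0.0000e+00  2.7000e-01 -9.6000e-01  3.3034e+02]
 [ 0.0000e+00  0.0000e+00  0.0000e+00  1.0000e+00]]
```

View pics/w1.png

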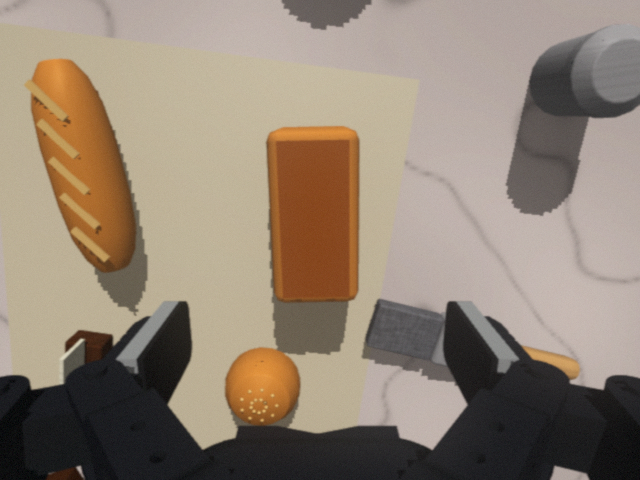

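```bash
python3 - <<'E'
from h import *
P=[px('w1',*p,58) for p in [(276,139),(350,139),(351,298),(280,298)]]
print('loaf',P,np.mean(P,0))
print('outer',[px('w1',*p,52) for p in [(267,135),(359,135),(358,297),(274,299)]])
print('baton ends',px('w1',56,61,24),px('w1',118,271,24),'sides',px('w1',45,165,24),px('w1',130,185,24))
print('bun',px('w1',262.5,386,22), px('w1',262,386,18))
E
```

```text
loaf [array([ 559.9, -150.9,   58. ]), array([ 605.8, -145.1,   58. ]), array([ 622.3, -251.7,   58. ]), array([ 573.4, -257.9,   58. ])] [ 590.35 -201.4    58.  ]
outer [array([ 553.5, -149.5,   52. ]), array([ 611.6, -142.2,   52. ]), array([ 628., -253.,   52.]), array([ 569.1, -262. ,   52. ])]
baton ends [ 405.4 -120.8   24. ] [ 446.7 -266.9   24. ] sides [ 394.9 -192.    24. ] [ 455.3 -198.9   24. ]
bun [ 565.7 -355.8   22. ] [ 565.1 -358.8   18. ]
```

The wrist picture shows the loaf's top at (268–357, 128–300), 2–3 mm off the tool's centre. Next I go down and grip it.

play_rows:
  series:
    - [[1,-0.015,0.01,-0.3,0.006],[1,-0.015,0.01,-0.6,0.006],[1,-0.015,0.01,-0.8,0.006],[1,-0.015,0.01,-1,0.006],[1,-0.015,0.01,-1,0.006]]

```text
clock: 3.52
position: [588.3, -200.2, 47.6]
tool_rot: [[-0.134, 0.991, -0.005], [0.991, 0.134, 0.002], [0.003, -0.005, -1.0]]
wrist_force: [-0.1, 0.0, 1.0]
opening: 85.4
finger_force: 0.0
```

play_rows:
  series:
    - [[1,0,0,-0.08,0],[1,0,0,-0.15,0],[1,0,0,-0.15,0],[-1,0,0,-0.15,0],[-1,0,0,-0.15,0],[-1,0,0,-0.15,0],[-1,0,0,-0.15,0],[-1,0,0,-0.15,0],[-1,0,0,-0.15,0],[-1,0,0,-0.15,0]]

```text
clock: 4.78
position: [591.3, -202.4, 28.7]
tool_rot: [[-0.133, 0.991, 0.001], [0.991, 0.133, -0.001], [-0.001, 0.001, -1.0]]
wrist_force: [1.1, -0.3, 6.0]
opening: 59.4
finger_force: 65.8
```

play_rows:
  series:
    - [[-1,0,0,0.3,0],[-1,0,0,0.7,0],[-1,0,0,1,0],[-1,0,0,1,0],[-1,0,0,1,0]]

```text
clock: 5.4
position: [589.6, -201.6, 175.9]
tool_rot: [[-0.133, 0.991, -0.003], [0.991, 0.133, 0.001], [0.001, -0.002, -1.0]]
wrist_force: [0.1, 0.9, -4.3]
opening: 59.0
finger_force: 66.6
```

play_rows:
  series:
    - [[-1,-0.02,0.3,0,-0.01],[-1,-0.059,0.6,0,-0.019],[-1,-0.059,0.905,0,-0.019],[-1,-0.059,0.905,0,-0.019]]

```text
clock: 5.9
position: [579.7, -62.8, 174.3]
tool_rot: [[-0.107, 0.994, -0.006], [0.994, 0.107, 0.002], [0.003, -0.005, -1.0]]
wrist_force: [1.1, -0.2, -2.9]
opening: 59.1
finger_force: 66.4
```

play_rows:
  series:
    - [[-1,-0.02,0.3,0,-0.01],[-1,-0.059,0.6,0,-0.019],[-1,-0.059,0.905,0,-0.019],[-1,-0.059,0.905,0,-0.019]]

```text
clock: 6.4
position: [571.3, 71.7, 175.2]
tool_rot: [[-0.077, 0.997, -0.004], [0.997, 0.077, 0.001], [0.001, -0.004, -1.0]]
wrist_force: [-0.3, -0.6, -3.4]
opening: 59.5
finger_force: 66.4
```

play_rows:
  series:
    - [[-1,-0.02,0.3,0,-0.01],[-1,-0.059,0.6,0,-0.019],[-1,-0.059,0.8,0,-0.019],[-1,-0.059,0.905,0,-0.019],[-1,-0.059,0.905,0,-0.019],[-1,-0.059,0.905,0,-0.019],[-1,-0.059,0.905,0,-0.019]]

```text
clock: 7.28
position: [564.2, 203.9, 177.7]
tool_rot: [[-0.042, 0.999, -0.0], [0.999, 0.042, -0.0], [-0.0, -0.0, -1.0]]
wrist_force: [0.2, 0.2, -3.4]
opening: 59.4
finger_force: 66.4
```

play_rows:
  series:
    - [[-1,0,0,-0.25,0],[-1,0,0,-0.5,0],[-1,0,0,-0.7,0],[-1,0,0,-0.8,0],[-1,0,0,-0.84,0],[-1,0,0,-0.875,0],[-1,0,0,-0.875,0],[-1,0,0,-0.875,0],[-1,0,0,-0.875,0]]

```text
clock: 8.4
position: [564.4, 205.4, 47.2]
tool_rot: [[-0.044, 0.999, 0.001], [0.999, 0.044, 0.0], [0.0, 0.001, -1.0]]
wrist_force: [0.4, 0.2, -3.5]
opening: 59.5
finger_force: 66.5
```

```bash
python3 - <<'E'
from h import *
snap('wrist','w2'); s=env.state(); print(s['clock'],s['position'],s['wrist_force'],np.degrees(np.arctan2(*s['tool_rot'][1::-1,1])))
E
```

```text
8.45 [564.34166633 205.32609696  47.08802797] [ 0.33610358  0.15579814 -3.06267161] 2.5182049826285264
```

play_rows:
  series:
    - [[-1,0,0,-0.015,0],[-1,0,0,-0.015,0],[-1,0,0,-0.015,0],[1,0,0,-0.015,0],[1,0,0,-0.015,0],[1,0,0,-0.015,0],[1,0,0,-0.015,0],[1,0,0,0.1,0],[1,0,0,0.3,0],[1,0,0,0.6,0],[1,0,0,0.9,0],[1,0,0,0.9,0]]

```text
clock: 9.95
position: [567.2, 206.1, 188.6]
tool_rot: [[-0.044, 0.999, 0.01], [0.999, 0.044, 0.003], [0.002, 0.01, -1.0]]
wrist_force: [-0.3, 0.1, -0.5]
opening: 85.4
finger_force: 0.0
```

play_rows:
  series:
    - [[1,-0.309,-0.885,0,0.035],[1,-0.309,-0.885,0,0.035],[1,-0.309,-0.885,0,0.035],[1,-0.309,-0.885,0,0.035]]

```text
clock: 10.45
position: [517.6, 71.8, 181.8]
tool_rot: [[-0.097, 0.995, 0.0], [0.995, 0.097, 0.0], [0.0, 0.0, -1.0]]
wrist_force: [0.2, 0.1, -0.5]
opening: 85.3
finger_force: 0.0
```

play_rows:
  series:
    - [[1,-0.309,-0.885,0,0.035],[1,-0.309,-0.885,0,0.035],[1,-0.309,-0.885,0,0.035],[1,-0.309,-0.885,0,0.035]]

```text
clock: 10.95
position: [471.8, -60.0, 181.7]
tool_rot: [[-0.152, 0.988, 0.001], [0.988, 0.152, 0.001], [0.001, 0.001, -1.0]]
wrist_force: [-1.0, -0.3, 0.1]
opening: 85.3
finger_force: 0.0
```

play_rows:
  series:
    - [[1,-0.309,-0.885,0,0.035],[1,-0.309,-0.885,0,0.035],[1,-0.309,-0.885,0,0.035],[1,-0.309,-0.885,0,0.035],[1,-0.309,-0.885,0,0.035],[1,-0.309,-0.885,0,0.035]]

```text
clock: 11.7
position: [425.6, -191.6, 181.5]
tool_rot: [[-0.21, 0.978, -0.0], [0.978, 0.21, 0.0], [0.0, 0.0, -1.0]]
wrist_force: [0.9, 0.6, 0.8]
opening: 85.2
finger_force: 0.0
```

```bash
python3 - <<'E'
from h import *
snap('wrist','w3'); snap('scene','scene1'); s=env.state(); print(s['clock'],s['position'],s['wrist_force'],np.degrees(np.arctan2(*s['tool_rot'][1::-1,1])))
a=cv2.imread('pics/w3.png'); b=cv2.imread('pics/scene1.png')[170:320,340:560]
cv2.imwrite('pics/m1.png',np.hstack([cv2.resize(a,(400,300)),cv2.resize(b,(400,273))[:, :] if 0 else cv2.copyMakeBorder(cv2.resize(b,(400,273)),0,27,0,0,0)]))
E
```

```text
11.8 [ 425.39361249 -191.99665037  181.48485736] [ 0.37341579 -0.63381196 -0.60868706] 12.061671716723092
```

View pics/m1.png

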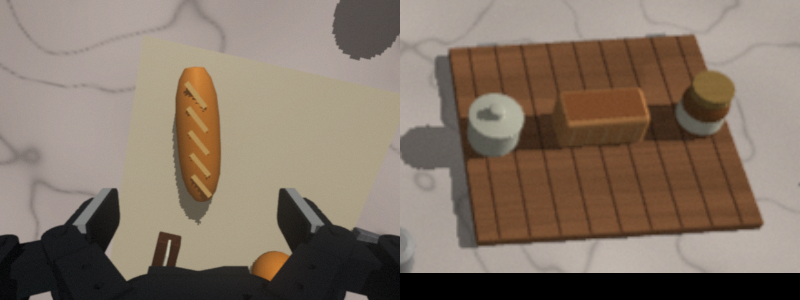

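Loaf placed between crock and jar (right half). The baton lies at (176–221, 67–201) in the left half, a little off the tool's line.

```bash
python3 - <<'E'
from h import *
a=px('w3',195*1.6,67*1.6,24);b=px('w3',204*1.6,201*1.6,22);print(a,b,(a+b)/2,np.degrees(np.arctan2(b[0]-a[0],a[1]-b[1])))
for p in [(176,125),(219,125),(177,150),(221,150)]: print(px('w3',p[0]*1.6,p[1]*1.6,24))
# loaf top corners in scene1 crop
q=[px('scene1',340+(X-400)*.55,170+Y*.55,76) for X,Y in [(557,92),(643,89),(649,119),(562,122)]];print(q,np.mean(q,0))
E
```

```text
[ 406.3 -120.5   24. ] [ 448.6 -268.9   22. ] [ 427.45 -194.7    23.  ] 15.909694422848757
[ 398.5 -184.5   24. ]
[ 444.6 -174.6   24. ]
[ 405.  -212.4   24. ]
[ 453.4 -202.    24. ]
[array([542.7, 145.1,  76. ]), array([540.8, 263.8,  76. ]), array([591.5, 261.8,  76. ]), array([593.3, 144.7,  76. ])] [567.075 203.85   76.   ]
```

play_rows:
  series:
    - [[1,0.01,-0.005,-0.3,0.033],[1,0.01,-0.005,-0.6,0.033],[1,0.01,-0.005,-0.8,0.033],[1,0.01,-0.005,-1,0.033],[1,0.01,-0.005,-1,0.033]]

```text
clock: 12.42
position: [424.5, -192.1, 29.2]
tool_rot: [[-0.258, 0.966, -0.005], [0.966, 0.258, 0.003], [0.004, -0.004, -1.0]]
wrist_force: [0.4, -0.2, 0.3]
opening: 85.2
finger_force: 0.0
```

play_rows:
  series:
    - [[1,0,0,-0.05,0],[1,0,0,-0.09,0],[1,0,0,-0.09,0],[-1,0,0,-0.09,0],[-1,0,0,-0.09,0],[-1,0,0,-0.09,0],[-1,0,0,-0.09,0],[-1,0,0,-0.09,0],[-1,0,0,-0.09,0],[-1,0,0,-0.09,0],[-1,0,0,-0.09,0]]

```text
clock: 13.8
position: [426.8, -194.0, 18.8]
tool_rot: [[-0.258, 0.966, 0.0], [0.966, 0.258, -0.0], [-0.0, 0.0, -1.0]]
wrist_force: [-2.3, 1.6, 7.1]
opening: 46.6
finger_force: 61.1
```

play_rows:
  series:
    - [[-1,0,0,0.3,0],[-1,0,0,0.7,0],[-1,0,0,1,0],[-1,0,0,1,0],[-1,0,0,1,0]]

```text
clock: 14.42
position: [426.1, -193.6, 167.3]
tool_rot: [[-0.258, 0.966, -0.001], [0.966, 0.258, 0.0], [0.001, -0.001, -1.0]]
wrist_force: [0.1, 0.3, -2.5]
opening: 46.8
finger_force: 62.7
```

```bash
python3 - <<'E'
from h import *
snap('wrist','w4'); snap('side','side1'); s=env.state(); print(s['clock'],s['position'],s['wrist_force'],np.degrees(np.arctan2(*s['tool_rot'][1::-1,1])))
a=cv2.imread('pics/w4.png'); b=cv2.imread('pics/side1.png')
cv2.imwrite('pics/m2.png',np.hstack([cv2.resize(a,(400,300)),cv2.resize(b,(400,300))]))
E
```

```text
14.525 [ 425.32442634 -193.14263657  166.02962604] [ 0.16122848  0.55353278 -1.58744793] 14.932946160777927
```

View pics/m2.png

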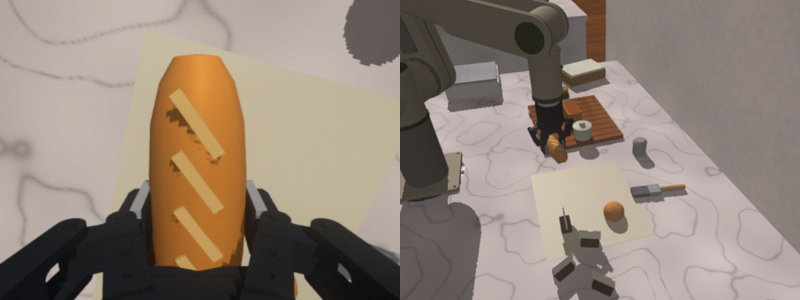

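The wrist view (left) shows the baton held level between the pads, square to the tool. Carrying it over the board.

play_rows:
  series:
    - [[-1,0.17,0.3,0,-0.015],[-1,0.34,0.6,0,-0.03],[-1,0.515,0.895,0,-0.046],[-1,0.515,0.895,0,-0.046]]

```text
clock: 15.02
position: [503.7, -56.4, 166.0]
tool_rot: [[-0.191, 0.982, -0.003], [0.982, 0.191, 0.002], [0.002, -0.003, -1.0]]
wrist_force: [-0.1, -0.7, -1.6]
opening: 46.3
finger_force: 62.8
```

play_rows:
  series:
    - [[-1,0.17,0.3,0,-0.015],[-1,0.34,0.6,0,-0.03],[-1,0.515,0.895,0,-0.046],[-1,0.515,0.895,0,-0.046]]

```text
clock: 15.52
position: [580.8, 76.7, 165.9]
tool_rot: [[-0.119, 0.993, -0.003], [0.993, 0.119, 0.0], [0.001, -0.003, -1.0]]
wrist_force: [-0.2, -0.4, -2.9]
opening: 46.7
finger_force: 62.8
```

play_rows:
  series:
    - [[-1,0.17,0.3,0,-0.015],[-1,0.34,0.6,0,-0.03],[-1,0.45,0.8,0,-0.046],[-1,0.515,0.895,0,-0.046],[-1,0.515,0.895,0,-0.046],[-1,0.515,0.895,0,-0.046],[-1,0.515,0.895,0,-0.046]]

```text
clock: 16.4
position: [657.8, 207.5, 167.8]
tool_rot: [[-0.043, 0.999, -0.001], [0.999, 0.043, -0.0], [-0.0, -0.001, -1.0]]
wrist_force: [0.4, -0.2, -1.6]
opening: 46.4
finger_force: 62.8
```

play_rows:
  series:
    - [[-1,0,0,-0.25,0],[-1,0,0,-0.5,0],[-1,0,0,-0.7,0],[-1,0,0,-0.8,0],[-1,0,0,-0.85,0],[-1,0,0,-0.88,0],[-1,0,0,-0.88,0],[-1,0,0,-0.88,0],[-1,0,0,-0.88,0]]

```text
clock: 17.52
position: [658.9, 209.1, 37.0]
tool_rot: [[-0.044, 0.999, 0.002], [0.999, 0.044, 0.0], [0.0, 0.002, -1.0]]
wrist_force: [-0.6, -0.4, 1.0]
opening: 46.3
finger_force: 63.1
```

play_rows:
  series:
    - [[-1,0,0,-0.007,0],[-1,0,0,-0.007,0],[0.55,0,0,-0.007,0],[0.55,0,0,-0.007,0],[0.55,0,0,-0.007,0],[0.55,0,0,0,0],[0.55,0,0,0.1,0],[0.55,0,0,0.3,0],[0.55,0,0,0.6,0],[0.8,0,0,0.9,0],[1,0,0,0.9,0]]

```text
clock: 18.9
position: [661.1, 209.7, 178.4]
tool_rot: [[-0.044, 0.999, 0.01], [0.999, 0.044, 0.002], [0.002, 0.01, -1.0]]
wrist_force: [0.8, 0.6, -0.3]
opening: 85.1
finger_force: 0.0
```

play_rows:
  series:
    - [[1,-0.153,-0.947,0,-0.25],[1,-0.153,-0.947,0,-0.25],[1,-0.153,-0.947,0,-0.25],[1,-0.153,-0.947,0,-0.25]]

```text
clock: 19.4
position: [634.9, 65.8, 171.0]
tool_rot: [[0.343, 0.939, -0.001], [0.939, -0.343, 0.0], [0.0, -0.001, -1.0]]
wrist_force: [0.2, 0.4, 0.4]
opening: 85.5
finger_force: 0.0
```

play_rows:
  series:
    - [[1,-0.153,-0.947,0,-0.25],[1,-0.153,-0.947,0,-0.25],[1,-0.153,-0.947,0,-0.25],[1,-0.153,-0.947,0,-0.25]]

```text
clock: 19.9
position: [612.5, -74.9, 171.0]
tool_rot: [[0.674, 0.738, -0.0], [0.738, -0.674, 0.001], [0.0, -0.001, -1.0]]
wrist_force: [-0.1, 0.7, -0.0]
opening: 85.4
finger_force: 0.0
```

play_rows:
  series:
    - [[1,-0.153,-0.947,0,-0.25],[1,-0.153,-0.947,0,-0.25],[1,-0.153,-0.947,0,-0.25],[1,-0.153,-0.947,0,-0.25]]

```text
clock: 20.4
position: [589.9, -216.4, 170.9]
tool_rot: [[0.905, 0.425, 0.0], [0.425, -0.905, 0.001], [0.0, -0.001, -1.0]]
wrist_force: [0.7, -0.3, -0.2]
opening: 85.5
finger_force: 0.0
```

play_rows:
  series:
    - [[1,-0.153,-0.947,0,-0.25],[1,-0.153,-0.947,0,-0.25],[1,-0.153,-0.947,0,-0.25],[1,-0.153,-0.947,0,-0.25],[1,-0.153,-0.947,0,-0.25],[1,-0.153,-0.947,0,-0.25]]

```text
clock: 21.15
position: [567.3, -357.1, 171.1]
tool_rot: [[0.999, 0.047, 0.0], [0.047, -0.999, 0.001], [0.0, -0.001, -1.0]]
wrist_force: [-0.4, -0.6, -0.8]
opening: 85.4
finger_force: 0.0
```

```bash
python3 - <<'E'
from h import *
snap('wrist','w5'); snap('scene','scene2'); s=env.state(); print(s['clock'],s['position'],s['wrist_force'],np.degrees(np.arctan2(*s['tool_rot'][1::-1,1])))
a=cv2.imread('pics/w5.png'); b=cv2.imread('pics/scene2.png')[170:320,350:550]
cv2.imwrite('pics/m3.png',np.hstack([cv2.resize(a,(400,300)),cv2.resize(b,(400,300))]))
E
```

```text
21.25 [ 567.00143403 -357.85468125  171.19177776] [-0.02738199 -0.50648407 -0.56857154] -87.35793349436634
```

View pics/m3.png

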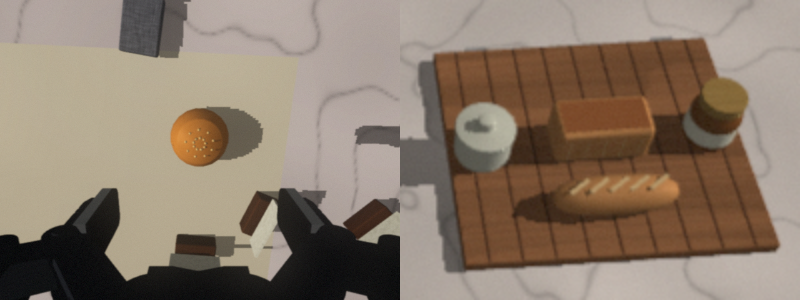

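Baton lies behind the loaf (right half, (552–680, 170–215)). The bun is at (199,137) in the left half.

```bash
python3 - <<'E'
from h import *
for z in (18,24): print('bun',px('w5',199.5*1.6,137*1.6,z))
f=lambda X,Y,z:px('scene2',350+(X-400)*.5,170+Y*.5,z)
a,b=f(551,200,42),f(680,190,42);print('baton',a,b,(a+b)/2)
q=[f(*p,76) for p in [(556,103),(646,98),(652,126),(560,131)]];print('loaf',np.mean(q,0)); q=[f(*p,18) for p in [(549,158),(655,153)]];print(q)
E
```

```text
bun [ 565.6 -357.8   18. ]
bun [ 567.1 -357.7   24. ]
baton [666.  131.2  42. ] [655.9 288.8  42. ] [660.95 210.    42.  ]
loaf [564.8  204.85  76.  ]
[array([589.3, 143.1,  18. ]), array([585.2, 278.8,  18. ])]
```

play_rows:
  series:
    - [[1,0,0.007,-0.3,0],[1,0,0.007,-0.6,0],[1,0,0.007,-0.8,0],[1,0,0.007,-0.9,0],[1,0,0.007,-0.9,0]]

```text
clock: 21.88
position: [566.0, -357.5, 35.2]
tool_rot: [[0.999, 0.044, -0.001], [0.044, -0.999, 0.001], [-0.001, -0.001, -1.0]]
wrist_force: [-0.8, -0.8, -1.4]
opening: 85.3
finger_force: 0.0
```

play_rows:
  series:
    - [[1,0,0,-0.08,0],[1,0,0,-0.13,0],[1,0,0,-0.14,0],[1,0,0,-0.14,0],[-1,0,0,-0.14,0],[-1,0,0,-0.14,0],[-1,0,0,-0.14,0],[-1,0,0,-0.14,0],[-1,0,0,-0.14,0],[-1,0,0,-0.14,0]]

```text
clock: 23.12
position: [567.1, -358.7, 16.2]
tool_rot: [[0.999, 0.044, 0.001], [0.044, -0.999, -0.001], [0.001, 0.001, -1.0]]
wrist_force: [-1.1, 1.3, 5.6]
opening: 61.0
finger_force: 65.5
```

play_rows:
  series:
    - [[-1,0,0,0.2,0],[-1,0,0,0.5,0],[-1,0,0,0.8,0],[-1,0,0,1,0],[-1,0,0,1,0],[-1,0,0,1,0]]

```text
clock: 23.88
position: [565.8, -357.8, 163.5]
tool_rot: [[0.999, 0.044, -0.002], [0.044, -0.999, 0.001], [-0.002, -0.001, -1.0]]
wrist_force: [0.4, -0.2, -1.0]
opening: 60.4
finger_force: 65.6
```

```bash
python3 - <<'E'
from h import *
snap('wrist','w6'); snap('side','side2'); s=env.state(); print(s['clock'],s['position'],s['wrist_force'],s['opening'])
a=cv2.imread('pics/w6.png'); b=cv2.imread('pics/side2.png')[200:480,200:520]
cv2.imwrite('pics/m4.png',np.hstack([cv2.resize(a,(400,350)),cv2.resize(b,(400,350))]))
E
```

```text
23.975 [ 565.30692805 -357.40104006  162.40828143] [ 0.07662282  0.4056683  -1.71557807] 60.60803117174529
```

View pics/m4.png

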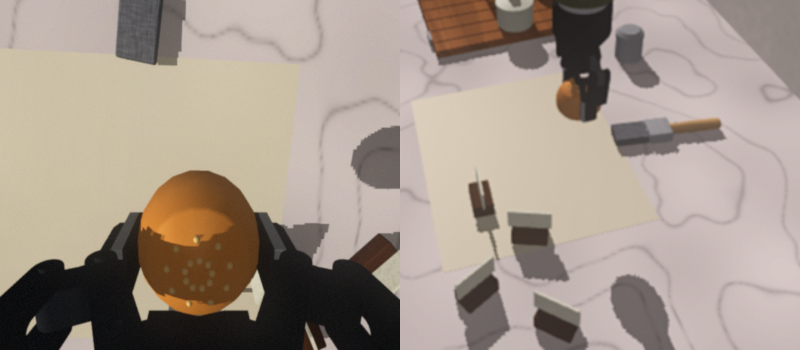

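The bun is held between the pads, upright (left half). Carrying it to the spot in front of the crock.

play_rows:
  series:
    - [[-1,-0.07,0.3,0,0],[-1,-0.14,0.6,0,0],[-1,-0.213,0.916,0,0],[-1,-0.213,0.916,0,0]]

```text
clock: 24.48
position: [532.9, -217.2, 162.8]
tool_rot: [[0.999, 0.047, -0.004], [0.047, -0.999, 0.003], [-0.003, -0.003, -1.0]]
wrist_force: [0.1, -0.7, -2.2]
opening: 60.6
finger_force: 65.7
```

play_rows:
  series:
    - [[-1,-0.07,0.3,0,0],[-1,-0.14,0.6,0,0],[-1,-0.213,0.916,0,0],[-1,-0.213,0.916,0,0]]

```text
clock: 24.98
position: [501.5, -81.2, 163.8]
tool_rot: [[0.999, 0.047, -0.002], [0.047, -0.999, 0.001], [-0.002, -0.001, -1.0]]
wrist_force: [0.0, -0.1, -0.8]
opening: 60.8
finger_force: 65.7
```

play_rows:
  series:
    - [[-1,-0.07,0.3,0,0],[-1,-0.14,0.6,0,0],[-1,-0.213,0.8,0,0],[-1,-0.213,0.916,0,0],[-1,-0.213,0.916,0,0],[-1,-0.213,0.916,0,0],[-1,-0.213,0.916,0,0]]

```text
clock: 25.85
position: [470.9, 53.0, 164.9]
tool_rot: [[0.999, 0.043, -0.0], [0.043, -0.999, -0.0], [-0.0, 0.0, -1.0]]
wrist_force: [-0.1, 0.5, -0.7]
opening: 61.0
finger_force: 65.8
```

play_rows:
  series:
    - [[-1,0,0,-0.25,0],[-1,0,0,-0.5,0],[-1,0,0,-0.7,0],[-1,0,0,-0.8,0],[-1,0,0,-0.84,0],[-1,0,0,-0.87,0],[-1,0,0,-0.87,0],[-1,0,0,-0.87,0],[-1,0,0,-0.87,0]]

```text
clock: 26.98
position: [471.0, 54.0, 35.1]
tool_rot: [[0.999, 0.044, 0.001], [0.044, -0.999, 0.0], [0.001, 0.0, -1.0]]
wrist_force: [-0.3, -0.2, -0.7]
opening: 60.4
finger_force: 65.7
```

play_rows:
  series:
    - [[-1,0,0,-0.01,0],[-1,0,0,-0.01,0],[-1,0,0,-0.01,0],[1,0,0,-0.01,0],[1,0,0,-0.01,0],[1,0,0,-0.01,0],[1,0,0,-0.01,0],[1,0,0,0.1,0],[1,0,0,0.3,0],[1,0,0,0.6,0],[1,0,0,0.9,0],[1,0,0,0.9,0]]

```text
clock: 28.48
position: [473.7, 54.0, 175.5]
tool_rot: [[0.999, 0.044, 0.01], [0.044, -0.999, 0.0], [0.01, 0.0, -1.0]]
wrist_force: [0.0, -0.2, -0.1]
opening: 85.4
finger_force: 0.0
```

play_rows:
  series:
    - [[1,-0.1155,-0.921,0,0.318],[1,-0.1155,-0.921,0,0.318],[1,-0.1155,-0.921,0,0.318],[1,-0.1155,-0.921,0,0.318]]

```text
clock: 28.98
position: [452.6, -86.0, 169.5]
tool_rot: [[0.857, 0.516, -0.0], [0.516, -0.857, -0.0], [-0.001, -0.0, -1.0]]
wrist_force: [0.3, 0.1, -0.4]
opening: 85.4
finger_force: 0.0
```

play_rows:
  series:
    - [[1,-0.1155,-0.921,0,0.318],[1,-0.1155,-0.921,0,0.318],[1,-0.1155,-0.921,0,0.318],[1,-0.1155,-0.921,0,0.318]]

```text
clock: 29.48
position: [435.7, -223.2, 169.4]
tool_rot: [[0.507, 0.862, -0.0], [0.862, -0.507, 0.0], [0.0, -0.0, -1.0]]
wrist_force: [-0.2, 0.0, -0.0]
opening: 85.4
finger_force: 0.0
```

play_rows:
  series:
    - [[1,-0.1155,-0.921,0,0.318],[1,-0.1155,-0.921,0,0.318],[1,-0.1155,-0.921,0,0.318],[1,-0.1155,-0.921,0,0.318],[1,-0.1155,-0.921,0,0.318],[1,-0.1155,-0.921,0,0.318]]

```text
clock: 30.22
position: [419.2, -358.9, 169.5]
tool_rot: [[0.029, 1.0, 0.0], [1.0, -0.029, 0.0], [0.0, 0.0, -1.0]]
wrist_force: [0.1, 0.2, 1.4]
opening: 85.4
finger_force: 0.0
```

```bash
python3 - <<'E'
from h import *
snap('wrist','w7'); snap('scene','scene3'); s=env.state(); print(s['clock'],s['position'],s['wrist_force'],np.degrees(np.arctan2(*s['tool_rot'][1::-1,1])))
a=cv2.imread('pics/w7.png'); b=cv2.imread('pics/scene3.png')[170:320,350:550]
cv2.imwrite('pics/m5.png',np.hstack([cv2.resize(a,(480,360)),cv2.copyMakeBorder(cv2.resize(b,(320,240)),0,120,0,0,0)]))
E
```

```text
30.325 [ 419.05662357 -359.3884175   169.67694205] [-0.09217539  1.29831726  0.93236483] -1.6345684195330459
```

View pics/m5.png

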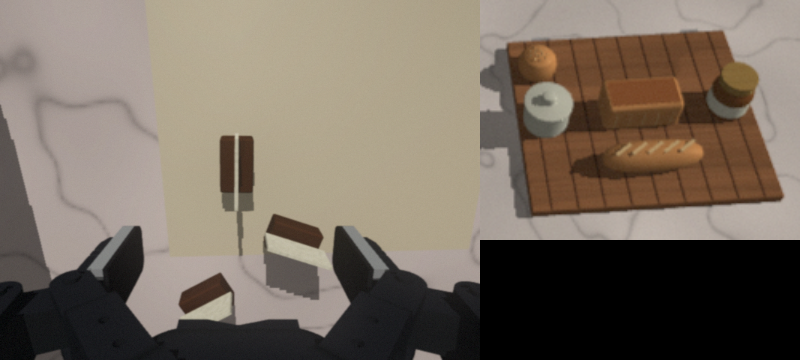

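The card block is square to the tool at (220–254, 136–192) in the left part. The bun stands in front of the crock at (537,63) in the right part.

```bash
python3 - <<'E'
from h import *
k=4/3
print([px('w7',x*k,y*k,22) for x,y in [(221,136),(254,136),(254,191),(221,191)]],px('w7',237.5*k,163.5*k,22))
f=lambda X,Y,z:px('scene3',350+(X-480)*.625,170+Y*.625,z)
print('bun',f(537.5,63,40),'crock knob',f(549,98,87),f(548,104,68), 'loaf',np.mean([f(*p,76) for p in [(605,82),(678,78),(682,100),(608,105)]],0))
E
```

```text
[array([ 404.4, -331.7,   22. ]), array([ 433.1, -332.5,   22. ]), array([ 432.3, -383. ,   22. ]), array([ 402.2, -382.2,   22. ])] [ 418.  -356.8   22. ]
bun [475.5  53.4  40. ] crock knob [581.2  57.   87. ] [578.9  57.6  68. ] loaf [564.15 205.65  76.  ]
```

play_rows:
  series:
    - [[1,0,0.008,-0.3,0],[1,0,0.008,-0.6,0],[1,0,0.008,-0.8,0],[1,0,0.008,-0.9,0],[1,0,0.008,-0.9,0]]

```text
clock: 30.95
position: [418.3, -358.6, 34.0]
tool_rot: [[0.028, 1.0, -0.001], [1.0, -0.028, 0.001], [0.001, -0.001, -1.0]]
wrist_force: [-1.3, 0.0, 0.2]
opening: 84.9
finger_force: 0.0
```

play_rows:
  series:
    - [[1,0,0,-0.08,0],[1,0,0,-0.12,0],[1,0,0,-0.13,0],[1,0,0,-0.13,0],[-1,0,0,-0.13,0],[-1,0,0,-0.13,0],[-1,0,0,-0.13,0],[-1,0,0,-0.13,0],[-1,0,0,-0.13,0],[-1,0,0,-0.13,0],[-1,0,0,-0.13,0],[-1,0,0,-0.13,0]]

```text
clock: 32.45
position: [418.9, -359.5, 15.4]
tool_rot: [[0.028, 1.0, 0.001], [1.0, -0.028, -0.001], [-0.001, 0.001, -1.0]]
wrist_force: [0.8, 1.0, 5.3]
opening: 28.9
finger_force: 61.0
```

play_rows:
  series:
    - [[-1,0,0,0.2,0],[-1,0,0,0.5,0],[-1,0,0,0.8,0],[-1,0,0,1,0],[-1,0,0,1,0],[-1,0,0,1,0]]

```text
clock: 33.2
position: [417.9, -358.6, 163.3]
tool_rot: [[0.028, 1.0, -0.002], [1.0, -0.028, 0.002], [0.002, -0.002, -1.0]]
wrist_force: [-0.8, -0.4, -2.2]
opening: 28.4
finger_force: 60.4
```

```bash
python3 - <<'E'
from h import *
snap('wrist','w8'); snap('side','side3'); s=env.state(); print(s['clock'],s['position'],s['wrist_force'],s['opening'])
a=cv2.imread('pics/w8.png'); b=cv2.imread('pics/side3.png')[200:420,180:380]
cv2.imwrite('pics/m6.png',np.hstack([cv2.resize(a,(400,400)),cv2.resize(b,(400,400))]))
E
```

```text
33.3 [ 417.60831183 -358.25968168  162.69850424] [-0.23726688  0.05194144 -0.95198759] 28.57576601823233
```

View pics/m6.png

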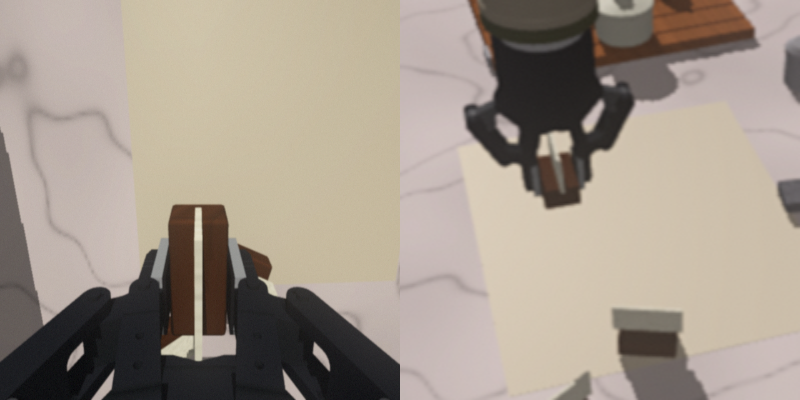

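Card held upright, card between the fingers. The block's far top edge at (199,206) in the left part gives its offset along the tool.

```bash
python3 - <<'E'
from h import *
print(px('w8',199*1.6,217*1.2,170),px('w8',199*1.6,206*1.2,166), px('w8',199*1.6,334*1.2,170))
E
```

```text
[ 418.2 -332.4  170. ] [ 418.3 -329.4  166. ] [ 416.8 -382.5  170. ]
```

play_rows:
  series:
    - [[-1,0.08,0.3,0,0.01],[-1,0.16,0.6,0,0.012],[-1,0.2433,0.938,0,0.012],[-1,0.2433,0.938,0,0.012]]

```text
clock: 33.8
position: [454.9, -215.1, 163.3]
tool_rot: [[0.006, 1.0, -0.002], [1.0, -0.006, 0.002], [0.002, -0.002, -1.0]]
wrist_force: [-0.8, -0.8, -0.4]
opening: 28.4
finger_force: 60.3
```

play_rows:
  series:
    - [[-1,0.08,0.3,0,0.01],[-1,0.16,0.6,0,0.012],[-1,0.2433,0.938,0,0.012],[-1,0.2433,0.938,0,0.012]]

```text
clock: 34.3
position: [491.4, -75.6, 163.8]
tool_rot: [[-0.013, 1.0, -0.002], [1.0, 0.013, 0.001], [0.001, -0.002, -1.0]]
wrist_force: [0.2, -0.6, -1.0]
opening: 29.0
finger_force: 60.3
```

play_rows:
  series:
    - [[-1,0.08,0.3,0,0.01],[-1,0.16,0.6,0,0.012],[-1,0.2433,0.938,0,0.012],[-1,0.2433,0.938,0,0.012]]

```text
clock: 34.8
position: [528.2, 64.2, 164.1]
tool_rot: [[-0.031, 1.0, -0.001], [1.0, 0.031, 0.0], [0.0, -0.001, -1.0]]
wrist_force: [-0.6, 0.5, -1.2]
opening: 28.8
finger_force: 60.4
```

play_rows:
  series:
    - [[-1,0.08,0.3,0,0.01],[-1,0.16,0.6,0,0.012],[-1,0.2433,0.8,0,0.012],[-1,0.2433,0.938,0,0.012],[-1,0.2433,0.938,0,0.012],[-1,0.2433,0.938,0,0.012],[-1,0.2433,0.938,0,0.012]]

```text
clock: 35.67
position: [564.5, 202.3, 165.0]
tool_rot: [[-0.046, 0.999, -0.0], [0.999, 0.046, -0.0], [-0.0, -0.0, -1.0]]
wrist_force: [0.5, 0.4, -1.3]
opening: 29.1
finger_force: 60.4
```

play_rows:
  series:
    - [[-1,0,0,-0.2,0],[-1,0,0,-0.35,0],[-1,0,0,-0.43,0],[-1,0,0,-0.47,0],[-1,0,0,-0.48,0],[-1,0,0,-0.48,0],[-1,0,0,-0.48,0]]

```text
clock: 36.55
position: [565.1, 203.7, 93.9]
tool_rot: [[-0.047, 0.999, 0.001], [0.999, 0.047, 0.0], [0.0, 0.001, -1.0]]
wrist_force: [-0.5, -0.3, -0.4]
opening: 28.7
finger_force: 60.4
```

```bash
python3 - <<'E'
from h import *
snap('wrist','w9'); snap('side','side4'); s=env.state(); print(s['clock'],s['position'],s['wrist_force'],s['opening'])
a=cv2.imread('pics/w9.png'); b=cv2.imread('pics/side4.png')[120:260,190:390]
cv2.imwrite('pics/m7.png',np.hstack([cv2.resize(a,(400,400)),cv2.resize(b,(400,400))]))
E
```

```text
36.65 [564.9116771  203.65100714  93.6161213 ] [ 0.99568926  0.05148496 -0.4002168 ] 28.726958348741086
```

View pics/m7.png

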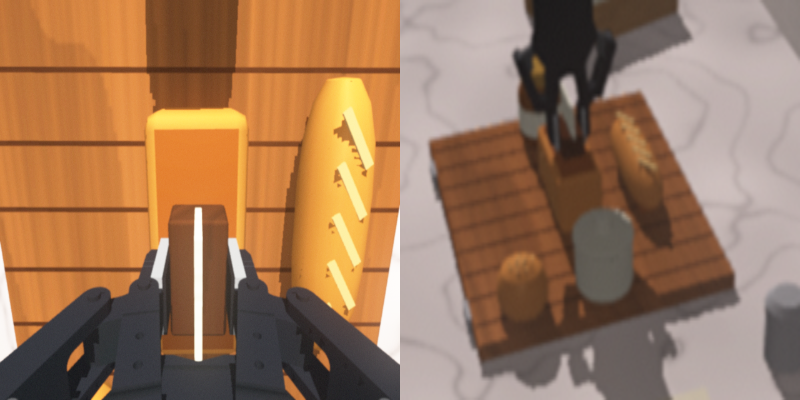

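The card hangs centred across the loaf. Now the y check, using the loaf's far top edge at v≈128.

```bash
python3 - <<'E'
from h import *
print('loaf far',px('w9',197*1.6,128*1.2,76),px('w9',197*1.6,110*1.2,68),'left/right',px('w9',148*1.6,230*1.2,70),px('w9',244*1.6,230*1.2,70),'block far',px('w9',199*1.6,218*1.2,101), 'near',px('w9',199*1.6,334*1.2,101),'baton',px('w9',344*1.6,80*1.2,40))
E
```

```text
loaf far [561.  259.9  76. ] [560.7 266.7  68. ] left/right [533.  211.4  70. ] [592.1 214.1  70. ] block far [563.5 229.7 101. ] near [565.8 180.2 101. ] baton [656.5 284.5  40. ]
```

play_rows:
  series:
    - [[-1,0,0,-0.008,0],[-1,0,0,-0.014,0],[-1,0,0,-0.014,0],[-1,0,0,-0.014,0]]

```text
clock: 37.15
position: [564.7, 203.6, 91.5]
tool_rot: [[-0.047, 0.999, 0.0], [0.999, 0.047, 0.0], [0.0, 0.0, -1.0]]
wrist_force: [-2.6, -1.1, 5.9]
opening: 28.8
finger_force: 61.0
```

play_rows:
  series:
    - [[0,0,0,0,0],[0.3,0,0,0,0],[0.3,0,0,0,0],[0.3,0,0,0,0],[0.3,0,0,0.05,0],[0.3,0,0,0.15,0],[0.3,0,0,0.35,0],[0.3,0,0,0.6,0],[0.3,0,0,0.9,0],[0.3,0,0,0.9,0]]

```text
clock: 38.4
position: [567.4, 204.3, 233.0]
tool_rot: [[-0.047, 0.999, 0.01], [0.999, 0.047, 0.003], [0.002, 0.01, -1.0]]
wrist_force: [0.6, 0.6, 0.0]
opening: 55.6
finger_force: 0.0
```

play_rows:
  series:
    - [[0.3,-0.8,-0.5,0.3,0],[0.3,-0.8,-0.5,0.3,0],[0.3,-0.8,-0.5,0.3,0],[0.3,-0.8,-0.5,0.3,0],[0.3,-0.8,-0.5,0.3,0]]

```text
clock: 39.02
position: [444.9, 128.8, 270.8]
tool_rot: [[-0.047, 0.999, 0.0], [0.999, 0.047, 0.0], [0.0, 0.0, -1.0]]
wrist_force: [1.1, 1.2, 0.4]
opening: 55.5
finger_force: 0.0
```

play_rows:
  series:
    - [[0.3,0,-1,0.3,0],[0.3,0,-1,0.3,0],[0.3,0,-1,0.3,0],[0.3,0,-1,0.3,0],[0.3,0,-1,0.3,0]]

```text
clock: 39.65
position: [444.8, -20.8, 315.0]
tool_rot: [[-0.047, 0.999, -0.002], [0.999, 0.047, 0.001], [0.001, -0.002, -1.0]]
wrist_force: [-0.2, -0.1, 0.3]
opening: 55.0
finger_force: 0.0
```

```bash
python3 - <<'E'
from h import *
snap('scene','scene5'); snap('side','side5'); s=env.state(); print(s['clock'],s['position'],s['wrist_force'])
a=cv2.imread('pics/scene5.png')[170:320,350:550]; b=cv2.imread('pics/side5.png')[120:260,190:390]
cv2.imwrite('pics/m8.png',np.hstack([cv2.resize(a,(480,360)),cv2.resize(b,(320,360))]))
E
```

```text
39.75 [444.59068728 -20.34892315 315.04935603] [ 0.01808454  0.50272721 -0.01637063]
```

View pics/m8.png

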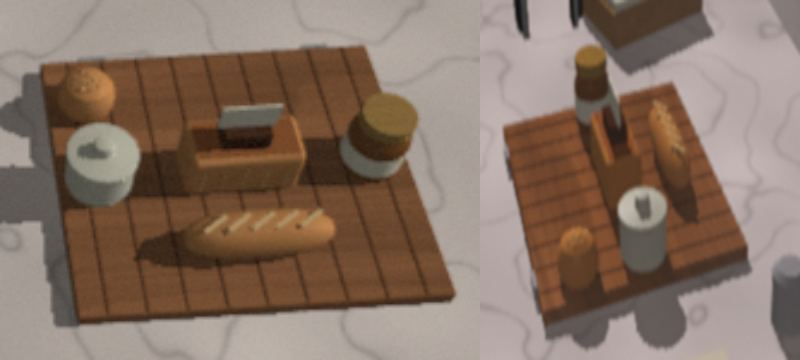

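Everything stands as asked: card upright on the loaf at (250,125), bun at (87,95), baton at (258,235). One numeric check of bun against crock before handing in.

```bash
python3 - <<'E'
from h import *
f=lambda X,Y,z:px('scene5',350+X/2.4,170+Y/2.4,z)
g=lambda X,Y,z:px('side5',190+(X-480)/1.6,120+Y/(360/140),z)
print('bun',f(86.5,95,40),g(578,259,40)); print('crock base front',f(100,204,18),'rim L/R',f(65,165,68),f(140,160,68),'knob',f(103,143,87),g(643,198,87))
E
```

```text
bun [476.2  53.6  40. ] [470.3  45.3  40. ]
crock base front [605.4  58.   18. ] rim L/R [589.2  18.7  68. ] [585.  96.  68.] knob [576.2  57.   87. ] [574.2  47.9  87. ]
```

```bash
python3 -c "
from workcell import env
print(env.close_job())"
```

```text
the job is handed in; nothing more can be done
None
```

The job is handed in: loaf, baton, bun and price card are placed on the board and released, and my last camera measurements put them within the limits; the hand-in gave no verdict, so the result is unconfirmed.

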